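Turn the caddy's insert round and stow the scraper

ROBOT

A 6-joint arm with a two-finger parallel gripper is mounted at the origin on the work surface. World frame = base frame: x ahead of the robot, y to its left, z up, the work surface at z = 0. Lengths are in m, angles in rad, forces in N, time in s.
With the tool pointing down it reaches from about 0.4 to 0.825 m from the base axis. Payload 7 kg.
Tool frame: the origin (TCP) lies on the centre line of the jaws, within the pads' length; the fingertips stand tip_reach ahead of it and the grasp point (between the pads) is the TCP (tip_reach is the distance from the TCP to the fingertips, in m); z points along the fingers, y is the line along which they close (so a half turn about z gives the same grasp; the last joint's range is limited). The gripper opens to 88 mm and grips with 3 to 60 N. Pads are 19 mm wide; open, the fingers measure 130 mm over their backs; the gripper's body (78 mm by 193 mm) begins 47 mm behind the grasp point.
Start: joints at [1.637, 0.359, 0.012, 0, -1.224, -0.288], TCP at [0.149, 0.658, 0.246] pointing down, gripper open.
Joint ranges: [-3.07, 3.07], [-1.43, 2.12], [-1.02, 1.25], [-3.03, 1.67], [-3.05, -0], [-3.03, 3.03]. Speed limits (rad/s): [2.39, 2.39, 3.01, 3.14, 3.14, 3.14].

INTERFACE

Orientations are given as [roll, pitch, yaw] about the fixed x, y, z axes, in that order (R = Rz(yaw) Ry(pitch) Rx(roll)).
In Python, from station import get_state, grab_frame, calibration, job_done, find_in, mark_of, tip_reach gives the robot as it stands.
- The arm moves only by the shell command python3 -m handwheel 'ROWS' [OPENING] [FORCE]. ROWS is JSON, a list of rows, each an object with "delta_pos": the shift along the world's x, y, z in units of 30 mm (1.0 is 30 mm), a list of three; "dr": the turn, a rotation vector about the world's x, y, z in degrees, a list of three. In form: [{"delta_pos": [tx, ty, tz], "dr": [rx, ry, rz]}, ...]. A call has 1 to 10 rows; each row shifts and turns the commanded pose from where the row before left it; what a row does not reach is not made up. A row lasts 1/10 s, in which the tool goes at most 50 mm and 8.59 degrees, less where a joint would pass 70% of its speed; a pose out of reach is approached as far as the arm can. A call is refused whole if a number of a shift passes 1 or a number of a turn 8.59, either way. A call with a gripper value outside its range is refused whole. OPENING is the closure, from -1 (fully open) to 1 (shut), set as the call begins (- or left out, the last holds). The fingers move at their own pace and stop on an object; FORCE is the grip in N (left out, the last holds). Time passes only in rows, so rows that do not move let the fingers close. It gives the time, the measured TCP pose, the force, the opening and the grip force at its end, in the units of the state.
- get_state(): the state, without advancing time (a new reading comes with each control period).
- grab_frame(name): name is "scene" or "side" or "wrist"; returns the picture (400x640x3 uint8, red, green, blue); there is no depth.
- calibration(name): a dict with "fx", "fy", "cx", "cy" (pixels), "extrinsics" (4x4, takes a point from world to camera coordinates). Camera axes: x right, y down, z forward; pixel columns grow to the right and rows downward; lengths in m; the calibration is good to about 2 mm. A picture is of the moment at which its call begins: read the wrist's pose just before it. calibration takes no time and is no camera call; for the wrist camera it gives the pose at the moment of the call.
- job_done(): hands the job in; it is judged then, once.
Trained networks look in the newest picture that a camera, given by its name, has taken for a name from the list of things; names that differ only in an ending like _2 or _b are one class to them, and where a whole thing is asked for, a point or a joint stands for the part that bears it (a point fixed in the world has none). Each returns a list of dicts, best first, with "conf" (0 to 1); they miss things now and then, are a little off and sometimes report something else, mostly with a low value. They report only what shows in the picture. A call takes as long as a camera call. They do not tell look-alikes from the thing itself.
- find_in(camera, query): "location" ([column, row] in pixels, amid what is visible of it).
- mark_of(camera, query): "location" ([column, row] in pixels: a listed point, or the origin of a listed thing).
The state is a dict: "t": time; "q": joint angles; "qd": joint speeds; "joint_efforts": joint torques, N m; "eef_pos": TCP position; "ee_rot": TCP orientation; "force": force on the tool from outside, world axes, zero at the start; "moment": the same for the moment, N m; "width": finger opening in m; "gripper_force": force on a finger pad.
Only numpy, scipy, OpenCV 4.12 (cv2) and the standard library are available. Lean on these libraries where they do the work, as an engineer would, in place of code of your own. Each camera call takes 0.05 s, during which the arm holds its last target. There are 200 camera calls.

TASK

The white insert has been put into the wooden caddy the wrong way round. Lift it out by its grip, turn it half a turn and set it back fully home, so that its end slot lines up with the slot in the caddy's end, with the tape and the sanding block still in their own compartments. Then lay the scraper flat in the insert's long trough, blade inside and handle sticking out through both slots; set things down rather than drop them, let go, and leave the other things on the table where they are.

Things in the scene. Friction and masses are not known exactly. Their poses are not given: they have to be found in the camera images.
- caddy: Open wooden box fixed to the table, outside 219 (x) x 189 (y) x 48 mm high, walls 8 mm, inside 203 x 173 mm, inner floor 8 mm above the table. Origin: centre of its underside; z up. Its +x end wall, roughly to the robot's left, has one slot, open at the top, 44 mm wide, centred at y = -42 mm, sill 16 mm above the table.
- caddy_slot (a point): Middle of the sill of the caddy's slot: in the caddy's frame x = 105.5, y = -42, z = 16 mm.
- insert: White plastic lift-out tray, 0.3 kg, 40 mm high, 200 (x) x 170 (y) mm at the rim, tapering to 190 x 160 at the bottom; 1.5 mm play all round at the rim when home. Origin: centre of its underside; z up. Home: origin 8 mm above the table, rim flush with the caddy's. Starts home but turned half a turn from right; right when its x and y axes agree with the caddy's. Outer walls 4 mm. On its +y side two compartments about 90 x 74 mm, parted at x = 0.
- insert_grip (a point): Top centre of the insert's grip: x = 0, y = 0, z = 76 mm in its frame. The grip is a plain upright fin 50 mm long (insert x), 12 mm thick (insert y), rising 36 mm above the rim at the middle of a 6 mm rim-high divider that runs along the insert's y = 0.
- insert_trough (a point): Middle of the floor of the insert's empty long trough: x = 0, y = -42, z = 8 mm in its frame. The trough runs along x, 183 mm long and 74 mm wide at the floor (a little more at the rim), 32 mm deep.
- insert_slot (a point): Middle of the sill of the slot in the insert's +x end wall: x = 98, y = -42, z = 8 mm in its frame. The slot is 44 mm wide, open from the trough's floor to the top. With the insert the right way round it lies 7.5 mm from caddy_slot, at the same height.
- scraper: Flat scraper lying on the table, 230 mm long, about 0.11 kg, underside flat. Wooden handle 20 x 20 mm, from x = -115 to +35 mm; steel collar 22 mm wide, 12 mm high, to x = 49 mm; then a steel blade 44 mm wide, 4 mm thick, to x = +115 mm. Origin: middle of its length, on the underside; x towards the blade, z up. Centre of mass between x = 0 and +25 mm.
- scraper_butt (a point): Free end of the scraper's handle: x = -115, z = 10 mm in its frame.
- scraper_edge (a point): Middle of the scraper's blade edge: x = +115, z = 2 mm in its frame.
- tape: Grey roll of tape lying flat, 48 mm across, 18 mm high, loose in the insert's compartment at +x, +y. Origin: centre of its underside.
- sander: Cork sanding block, 50 x 34 x 18 mm, loose in the insert's compartment at -x, +y. Origin: centre of its underside.
- can: Bystander: steel can standing on the table, 58 mm across, 170 mm high. Origin: centre of its underside.
- jar: Bystander: glass jar, 60 mm across, 70 mm high. Origin: centre of its underside.
- driver: Bystander: screwdriver lying on the table. Origin: on its underside.
- carton: Bystander: small cardboard box, 60 x 60 x 90 mm high. Origin: centre of its underside.
- tin: Bystander: flat steel tin, 90 x 60 x 25 mm high. Origin: centre of its underside.
Not all that is in view belongs to the job. Of the things shaped like the scraper, the wooden one is meant.

How it is judged:
On the way, in this order (a step that is already met when the one before it is completed fails the run):
1. the insert is lifted clear of the caddy (z of insert in the frame of caddy above 0.05 m), for 0.1 s.
2. the insert is back fully home in the caddy, turned so that the slots line up, and let go (z of insert in the frame of caddy between 0.005 and 0.011 m and angle between the z axis of insert and the z axis of caddy, either way round below 0.03 rad and angle between the x axis of insert and the x axis of caddy, either way round below 0.05 rad and horizontal distance between insert_slot and caddy_slot below 0.015 m and contact force between the fingers and insert below 0.1 N and linear speed of insert below 0.02 m/s and angular speed of insert below 0.2 rad/s), for 0.2 s.
At the end, for the whole second after the job is handed in: Insert home, right way round (origin 5-11 mm over caddy's, level 0.03, square 0.05 rad, slot points within 15 mm); tape and sander in own compartments; scraper flat (0.1 rad) on trough floor, edge at insert x < 30 mm, butt at caddy x > 115, y -85 to -5 mm; all at rest (z of insert in the frame of caddy between 0.005 and 0.011 m and angle between the z axis of insert and the z axis of caddy, either way round below 0.03 rad and angle between the x axis of insert and the x axis of caddy, either way round below 0.05 rad and horizontal distance between insert_slot and caddy_slot below 0.015 m and x of tape in the frame of insert between 0.002 and 0.096 m and y of tape in the frame of insert between 0.003 and 0.081 m and z of tape in the frame of insert between 0 and 0.03 m and x of sander in the frame of insert between -0.096 and -0.002 m and y of sander in the frame of insert between 0.003 and 0.081 m and z of sander in the frame of insert between 0 and 0.03 m and angle between scraper's own z axis and vertical below 0.1 rad and x of scraper_butt in the frame of caddy above 0.115 m and x of scraper_edge in the frame of insert below 0.03 m and y of scraper_edge in the frame of insert below -0.003 m and y of scraper_butt in the frame of caddy between -0.085 and -0.005 m and z of scraper in the frame of insert between 0.003 and 0.014 m and linear speed of each of insert, scraper, tape, sander below 0.02 m/s and angular speed of each of insert, scraper, tape, sander below 0.2 rad/s); the robot touches nothing.
It fails at once if a bystander on the table (can, jar, screwdriver, carton or tin) is moved more than 30 mm (distance of any of can, jar, driver, carton, tin from where it was at the start of the episode above 0.03 m).
It fails at once if the insert is dropped (moves faster than 0.5 m/s with no finger on it) (linear speed of insert above 0.5 m/s and contact force between the fingers and insert below 0.05 N).
It fails at once if the scraper is dropped (moves faster than 0.6 m/s with no finger on it) (linear speed of scraper above 0.6 m/s and contact force between the fingers and scraper below 0.05 N).
It also fails if it takes over 72 s, if anything falls off the work surface, if the arm or the gripper's body presses on something with over 40 N, if the wrist force passes 120 N, or if a joint passes its speed limit or range.

## Working session

There is one attempt and no reset: what is moved stays moved. The work goes in short steps, Python scripts to look and compute and a shell command to move; the robot and the scene stay as the last step left them, time stands still between calls to the robot, and variables do not carry over. Pictures are saved under pics/ and viewed, at most 10 in all, crops included, and the job is handed in when it is done.

```bash
ls; mkdir -p pics; cat > h.py <<'E'
import numpy as np, cv2
from station import *
def ray(cam,px):
    c=calibration(cam);E=np.array(c["extrinsics"]);R=E[:3,:3];t=E[:3,3]
    d=R.T@np.array([(px[0]-c["cx"])/c["fx"],(px[1]-c["cy"])/c["fy"],1]);return -R.T@t,d
def at(cam,px,z):
    o,d=ray(cam,px);return o+d*(z-o[2])/d[2]
def proj(cam,P):
    c=calibration(cam);E=np.array(c["extrinsics"]);p=E[:3,:3]@np.array(P)+E[:3,3]
    return [c["fx"]*p[0]/p[2]+c["cx"],c["fy"]*p[1]/p[2]+c["cy"]]
def save(cam,n):
    im=grab_frame(cam);cv2.imwrite(f"pics/{n}.png",im[:,:,::-1]);return im
E
python3 - <<'E'
from h import *
s=get_state();print(s["t"],s["eef_pos"],s["ee_rot"],s["width"],tip_reach if not callable(tip_reach) else tip_reach())
a=save("scene","a0");b=save("side","b0")
cv2.imwrite("pics/ab.png",np.vstack([a,b])[:,:,::-1][:, :] if 0 else cv2.resize(np.vstack([a,b])[:,:,::-1],(480,600)))
zs={"insert_grip":.084,"insert_slot":.016,"caddy_slot":.016,"insert_trough":.016,"caddy":0,"insert":.008,"scraper":0,"scraper_butt":.01,"scraper_edge":.002,"tape":.016,"sander":.016,"can":0,"jar":0,"driver":0,"carton":0,"tin":0}
for cam in("scene","side"):
  for q,z in zs.items():
    print(cam,q,[(np.round(m["location"]).astype(int).tolist(),round(m["conf"],2),np.round(at(cam,m["location"],z),3)[:2].tolist()) for m in mark_of(cam,q)[:3]])
E
```

```text
pics
0.0 [0.14842646 0.65802071 0.24464418] [ 3.13998259e+00 -1.56429424e-04 -2.21875804e-01] 0.0879401146728553 0.019
scene insert_grip [([289, 218], 0.71, [0.605, -0.079]), ([394, 187], 0.54, [0.571, 0.246])]
scene insert_slot [([249, 240], 0.84, [0.583, -0.19]), ([278, 252], 0.6, [0.65, -0.125])]
scene caddy_slot [([328, 225], 0.64, [0.594, 0.034])]
scene insert_trough [([283, 224], 0.63, [0.55, -0.086])]
scene caddy [([288, 237], 0.83, [0.591, -0.083])]
scene insert [([292, 237], 0.59, [0.6, -0.073])]
scene scraper [([392, 189], 0.72, [0.489, 0.288]), ([392, 145], 0.53, [0.254, 0.402]), ([249, 238], 0.16, [0.561, -0.188])]
scene scraper_butt [([427, 190], 0.95, [0.539, 0.382]), ([390, 160], 0.52, [0.352, 0.344])]
scene scraper_edge [([357, 184], 0.75, [0.431, 0.191]), ([400, 132], 0.74, [0.186, 0.466])]
scene tape [([282, 251], 0.56, [0.65, -0.115]), ([284, 236], 0.38, [0.598, -0.095])]
scene sander [([313, 236], 0.7, [0.624, -0.019])]
scene can [([181, 269], 0.71, [0.614, -0.377]), ([311, 234], 0.49, [0.601, -0.017])]
scene jar [([361, 173], 0.8, [0.376, 0.227]), ([358, 186], 0.
[... 570 characters left out ...]
6], 0.53, [0.66, -0.091])]
side scraper [([228, 167], 0.66, [0.277, 0.42]), ([288, 175], 0.57, [0.494, 0.291])]
side scraper_butt [([251, 170], 0.7, [0.359, 0.355]), ([289, 156], 0.64, [0.532, 0.412]), ([347, 210], 0.19, [0.634, 0.003])]
side scraper_edge [([280, 194], 0.62, [0.435, 0.176]), ([203, 165], 0.53, [0.18, 0.461])]
side tape [([366, 230], 0.65, [0.654, -0.116])]
side sander [([349, 212], 0.57, [0.635, -0.014])]
side can [([391, 301], 0.91, [0.609, -0.382])]
side jar [([261, 188], 0.86, [0.375, 0.231]), ([393, 300], 0.47, [0.615, -0.379])]
side driver [([339, 162], 0.57, [0.727, 0.326])]
side carton [([315, 322], 0.87, [0.395, -0.381])]
side tin [([382, 203], 0.94, [0.777, 0.015])]
```

View pics/a0.png

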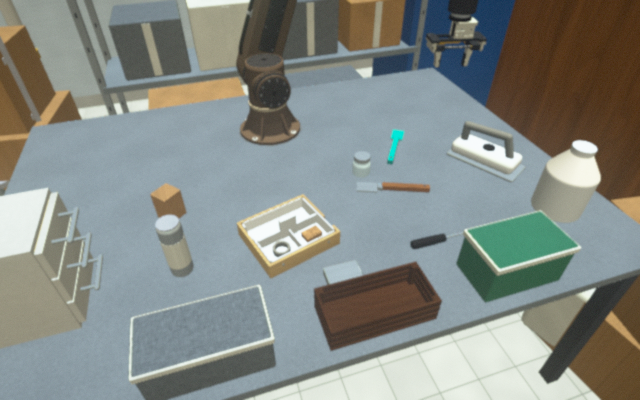

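View pics/b0.png

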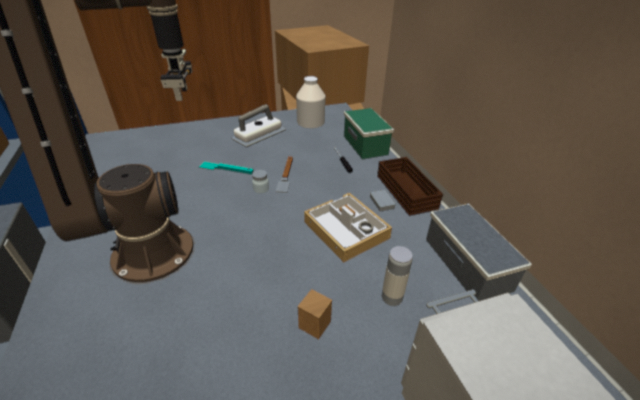

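The pictures agree with the detections. The wooden scraper runs from butt (427,190) to edge (357,184) and the cyan one is the look-alike. The caddy centre is at (288,237), with yaw ≈108°. Next I move above the caddy, with the tool turned so it can grip the fin.

```bash
R='{"delta_pos":[0.595,-0.984,0.073],"dr":[0,0,1.23]}'; python3 -m handwheel '[{"delta_pos":[0.59,-0.98,0.07],"dr":[0,0,1.23]},{"delta_pos":[0.59,-0.98,0.07],"dr":[0,0,1.23]},{"delta_pos":[0.59,-0.98,0.07],"dr":[0,0,1.23]},{"delta_pos":[0.59,-0.98,0.07],"dr":[0,0,1.23]},{"delta_pos":[0.59,-0.98,0.07],"dr":[0,0,1.23]},{"delta_pos":[0.59,-0.98,0.07],"dr":[0,0,1.23]},{"delta_pos":[0.59,-0.98,0.07],"dr":[0,0,1.23]},{"delta_pos":[0.59,-0.98,0.07],"dr":[0,0,1.23]},{"delta_pos":[0.59,-0.98,0.07],"dr":[0,0,1.23]},{"delta_pos":[0.59,-0.98,0.07],"dr":[0,0,1.23]}]' -1
python3 -m handwheel '[{"delta_pos":[0.59,-0.98,0.07],"dr":[0,0,1.23]},{"delta_pos":[0.59,-0.98,0.07],"dr":[0,0,1.23]},{"delta_pos":[0.59,-0.98,0.07],"dr":[0,0,1.23]},{"delta_pos":[0.59,-0.98,0.07],"dr":[0,0,1.23]},{"delta_pos":[0.59,-0.98,0.07],"dr":[0,0,1.23]},{"delta_pos":[0.59,-0.98,0.07],"dr":[0,0,1.23]},{"delta_pos":[0.59,-0.98,0.07],"dr":[0,0,1.23]},{"delta_pos":[0.59,-0.98,0.07],"dr":[0,0,1.23]},{"delta_pos":[0.59,-0.98,0.07],"dr":[0,0,1.23]},{"delta_pos":[0.59,-0.98,0.07],"dr":[0,0,1.23]}]'
python3 -m handwheel '[{"delta_pos":[0.59,-0.98,0.07],"dr":[0,0,1.23]},{"delta_pos":[0.59,-0.98,0.07],"dr":[0,0,1.23]},{"delta_pos":[0.59,-0.98,0.07],"dr":[0,0,1.23]},{"delta_pos":[0.59,-0.98,0.07],"dr":[0,0,1.23]},{"delta_pos":[0.59,-0.98,0.07],"dr":[0,0,1.23]},{"delta_pos":[0,0,0],"dr":[0,0,0]},{"delta_pos":[0,0,0],"dr":[0,0,0]}]'
python3 - <<'E'
from h import *
s=get_state();print(s["t"],s["eef_pos"],s["ee_rot"],s["q"],s["force"])
save("wrist","w0")
zs={"insert_grip":.084,"insert_slot":.016,"caddy_slot":.016,"insert_trough":.016,"insert":.008,"caddy":0,"tape":.016,"sander":.016}
for cam in("wrist",):
  for q,z in zs.items():
    print(cam,q,[(np.round(m["location"]).astype(int).tolist(),round(m["conf"],2),np.round(at(cam,m["location"],z),4)[:2].tolist()) for m in mark_of(cam,q)[:2]])
E
```

```text
t: 2.7
eef_pos: [0.326, 0.3632, 0.2669]
ee_rot: [-3.141, -0.0, -0.006]
force: [1.1, 0.6, -0.2]
width: 0.0876
gripper_force: 0.0
t: 3.7
eef_pos: [0.5031, 0.0691, 0.288]
ee_rot: [-3.141, -0.001, 0.208]
force: [0.8, 1.1, 1.1]
width: 0.0878
gripper_force: 0.0
t: 4.4
eef_pos: [0.591, -0.0773, 0.2976]
ee_rot: [-3.141, 0.001, 0.313]
force: [0.6, -0.1, -0.9]
width: 0.0878
gripper_force: 0.0
4.4 [ 0.59099434 -0.07730663  0.29757158] [-3.14133108e+00  7.63548843e-04  3.12856681e-01] [ 1.97447588e-01  2.01021955e-01 -8.68913661e-02 -1.79241477e-04
 -1.28367160e+00  1.68625615e+00] [ 0.55078202 -0.13627619 -0.87253838]
wrist insert_grip [([328, 172], 0.68, [0.5971, -0.0785])]
wrist insert_slot [([403, 197], 0.64, [0.5852, -0.1851]), ([536, 212], 0.17, [0.6193, -0.3561])]
wrist caddy_slot [([243, 126], 0.6, [0.6074, 0.0327])]
wrist insert_trough [([326, 197], 0.69, [0.5541, -0.0914])]
wrist insert [([325, 160], 0.9, [0.5985, -0.0757]), ([242, 128], 0.55, [0.6047, 0.0349])]
wrist caddy []
wrist tape [([368, 128], 0.95, [0.6532, -0.1121]), ([245, 127], 0.66, [0.6071, 0.0299])]
wrist sander [([288, 129], 0.72, [0.6214, -0.0205])]
```

View pics/w0.png

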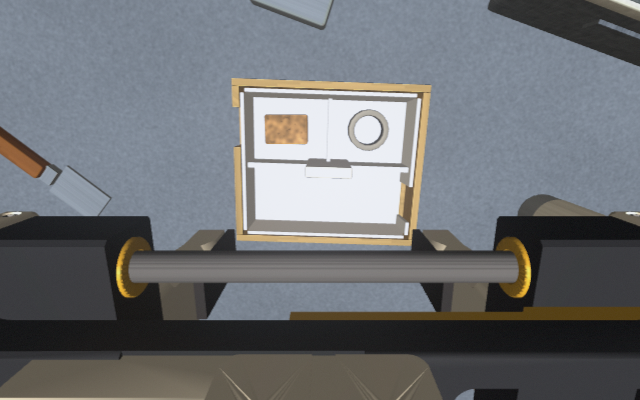

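```bash
python3 - <<'E'
from h import *
C=np.array([at("wrist",p,.048)[:2] for p in [(232,79),(430,86),(412,243),(237,238)]])
print(C.round(4),C.mean(0))
for i in range(4):
    d=C[(i+1)%4]-C[i];print(np.linalg.norm(d).round(4),np.degrees(np.arctan2(d[1],d[0])).round(1))
print("nadir",ray("wrist",(0,0))[0])
im=cv2.imread("pics/w0.png");big=cv2.resize(im[70:250,225:440],None,fx=3.6,fy=3.3,interpolation=cv2.INTER_CUBIC);cv2.imwrite("pics/w0c.png",big)
c=C.mean(0)
for yaw in (107,108,109):
  a=np.radians(yaw);R=np.array([[np.cos(a),-np.sin(a)],[np.sin(a),np.cos(a)]])
  print(yaw,[[np.round(proj("wrist",[*(c+R@[x,y]),z])).tolist() for x,y in [(-.025,-.006),(-.025,.006),(.025,.006),(.025,-.006)]] for z in (.084,.048)])
E
```

```text
[[ 0.6564  0.0503]
 [ 0.7167 -0.1577]
 [ 0.5397 -0.2073]
 [ 0.4791 -0.0012]] [ 0.59794867 -0.07898073]
0.2165 -73.8
0.1838 -164.3
0.2148 106.4
0.1846 16.2
nadir [ 0.65441005 -0.05518986  0.4370615 ]
107 [[[352.0, 166.0], [352.0, 177.0], [304.0, 177.0], [305.0, 165.0]], [[349.0, 161.0], [349.0, 172.0], [306.0, 171.0], [306.0, 161.0]]]
108 [[[352.0, 166.0], [352.0, 177.0], [305.0, 177.0], [304.0, 166.0]], [[349.0, 161.0], [349.0, 171.0], [306.0, 171.0], [306.0, 161.0]]]
109 [[[352.0, 165.0], [352.0, 177.0], [305.0, 177.0], [304.0, 166.0]], [[349.0, 161.0], [349.0, 171.0], [306.0, 172.0], [306.0, 161.0]]]
```

View pics/w0c.png

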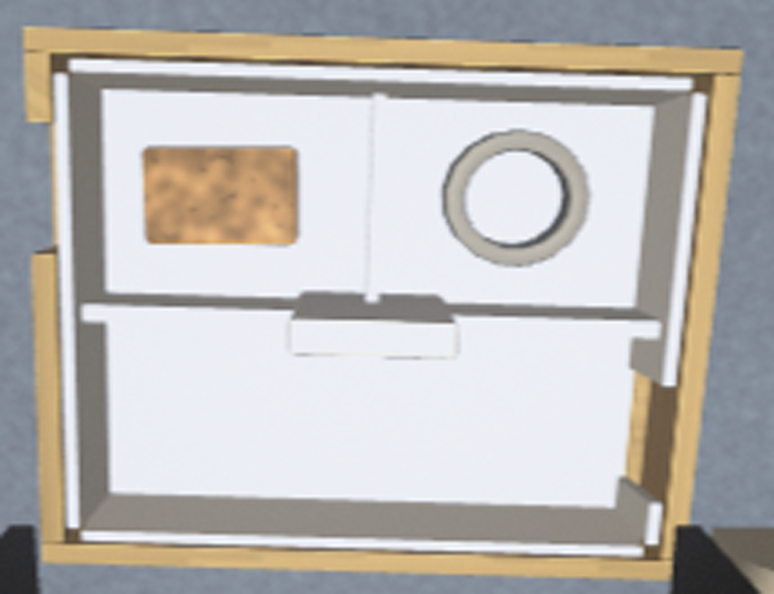

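```bash
python3 - <<'E'
from h import *
from scipy.optimize import least_squares
k=lambda x,y:(x/3.6+225,y/3.3+70)
h=.048
# caddy frame (yaw of caddy): +x left in image
P=[((.1095,.0945,h),k(24,28)),((-.1095,.0945,h),k(743,50)),((-.1095,-.0945,h),k(670,578)),((.1095,-.0945,h),k(42,560)),
((.1095,-.02,h),None),((.025,-.006,.084),k(289,356)),((-.025,-.006,.084),k(457,357)),((-.025,.006,.084),k(455,322)),((.025,.006,.084),k(290,321))]
# which caddy y side is image top? slot (y=-42) is near image top -> flip
Q=[]
for (x,y,z),p in P:
    if p: Q.append(((x,y,z),p))
# caddy_slot at image left,top: so caddy +x left, -y up
Q=[((x,-y,z),p) for (x,y,z),p in Q]
c=calibration("wrist");E=np.array(c["extrinsics"])
def pr(w):
    q=E[:3,:3]@w+E[:3,3];return np.array([c["fx"]*q[0]/q[2]+c["cx"],c["fy"]*q[1]/q[2]+c["cy"]])
def res(v,dz=True):
    a=v[2];R=np.array([[np.cos(a),-np.sin(a)],[np.sin(a),np.cos(a)]])
    return np.concatenate([pr(np.r_[v[:2]+R@np.array(P[:2]),P[2]+v[3]])-p for P,p in Q])
r=least_squares(res,[.597,-.079,1.88,0],x_scale=[.01,.01,.01,.01]);print(r.x,np.degrees(r.x[2]),r.fun.round(1))
E
```

```text
[ 0.59629873 -0.07982615  1.85055861 -0.00370176] 106.02919791817538 [ 0.2 -0.  -1.1  0.8  1.8  0.5 -0.1 -0.1 -0.4 -0.7 -0.5  0.6  0.7  0.2
 -0.4 -1.2]
```

```bash
python3 -m handwheel '[{"delta_pos":[0.1,-0.04,-1],"dr":[0,0,-1]},{"delta_pos":[0.09,-0.04,-1],"dr":[0,0,-0.9]},{"delta_pos":[0,0,-1],"dr":[0,0,0]},{"delta_pos":[0,0,-1],"dr":[0,0,0]},{"delta_pos":[0,0,-1],"dr":[0,0,0]},{"delta_pos":[0,0,-1],"dr":[0,0,0]},{"delta_pos":[0,0,-0.8],"dr":[0,0,0]},{"delta_pos":[0,0,-0.5],"dr":[0,0,0]},{"delta_pos":[0,0,-0.2],"dr":[0,0,0]},{"delta_pos":[0,0,0],"dr":[0,0,0]}]' -1
python3 -m handwheel '[{"delta_pos":[0,0,0],"dr":[0,0,0]},{"delta_pos":[0,0,0],"dr":[0,0,0]},{"delta_pos":[0,0,0],"dr":[0,0,0]},{"delta_pos":[0,0,0],"dr":[0,0,0]},{"delta_pos":[0,0,0],"dr":[0,0,0]},{"delta_pos":[0,0,0],"dr":[0,0,0]},{"delta_pos":[0,0,0],"dr":[0,0,0]},{"delta_pos":[0,0,0],"dr":[0,0,0]}]' 1 45
```

```text
t: 5.85
eef_pos: [0.5964, -0.0789, 0.0725]
ee_rot: [-3.142, 0.001, 0.282]
force: [0.4, -0.2, 0.3]
width: 0.0877
gripper_force: 0.0
t: 6.65
eef_pos: [0.5972, -0.0798, 0.0735]
ee_rot: [3.14, -0.001, 0.282]
force: [1.8, -5.0, 1.1]
width: 0.0497
gripper_force: 45.0
```

```bash
python3 -m handwheel '[{"delta_pos":[0,0,0.1],"dr":[0,0,0]},{"delta_pos":[0,0,0.2],"dr":[0,0,0]},{"delta_pos":[0,0,0.3],"dr":[0,0,0]},{"delta_pos":[0,0,0.4],"dr":[0,0,0]},{"delta_pos":[0,0,0.4],"dr":[0,0,0]},{"delta_pos":[0,0,0.4],"dr":[0,0,0]},{"delta_pos":[0,0,0.4],"dr":[0,0,0]},{"delta_pos":[0,0,0.4],"dr":[0,0,0]},{"delta_pos":[0,0,0.2],"dr":[0,0,0]},{"delta_pos":[0,0,0],"dr":[0,0,0]}]'
python3 - <<'E'
from h import *
save("wrist","w1");print(get_state()["gripper_force"])
E
```

```text
t: 7.65
eef_pos: [0.5973, -0.0789, 0.1583]
ee_rot: [3.141, -0.002, 0.282]
force: [-0.5, -0.4, -3.1]
width: 0.0493
gripper_force: 45.0
44.99906659126282
```

View pics/w1.png

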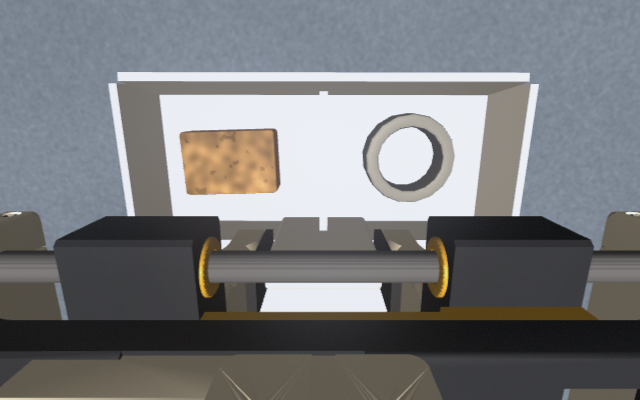

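The insert is held square, with its rim running from (118,73) to (529,73), and the tape and block are in place. I measure its offset in the tool, then turn it.

```bash
python3 - <<'E'
from h import *
s=get_state();p=np.array(s["eef_pos"]);a=s["ee_rot"][2]
for z in (.1325,.129):
  for px in [(118,73),(529,73)]:
    d=at("wrist",px,z)-p; print(z, np.round([d[0]*np.cos(a)+d[1]*np.sin(a), -d[0]*np.sin(a)+d[1]*np.cos(a)],4))
E
python3 -m handwheel '[{"delta_pos":[0,0,0],"dr":[0,0,-3]},{"delta_pos":[0,0,0],"dr":[0,0,-6]},{"delta_pos":[0,0,0],"dr":[0,0,-7]},{"delta_pos":[0,0,0],"dr":[0,0,-8]},{"delta_pos":[0,0,0],"dr":[0,0,-8]},{"delta_pos":[0,0,0],"dr":[0,0,-8]},{"delta_pos":[0,0,0],"dr":[0,0,-8]},{"delta_pos":[0,0,0],"dr":[0,0,-8]},{"delta_pos":[0,0,0],"dr":[0,0,-8]},{"delta_pos":[0,0,0],"dr":[0,0,-8]}]'
python3 -m handwheel '[{"delta_pos":[0,0,0],"dr":[0,0,-8]},{"delta_pos":[0,0,0],"dr":[0,0,-8]},{"delta_pos":[0,0,0],"dr":[0,0,-8]},{"delta_pos":[0,0,0],"dr":[0,0,-8]},{"delta_pos":[0,0,0],"dr":[0,0,-8]},{"delta_pos":[0,0,0],"dr":[0,0,-8]},{"delta_pos":[0,0,0],"dr":[0,0,-8]},{"delta_pos":[0,0,0],"dr":[0,0,-8]},{"delta_pos":[0,0,0],"dr":[0,0,-8]},{"delta_pos":[0,0,0],"dr":[0,0,-8]}]'
python3 -m handwheel '[{"delta_pos":[0,0,0],"dr":[0,0,-8]},{"delta_pos":[0,0,0],"dr":[0,0,-8]},{"delta_pos":[0,0,0],"dr":[0,0,-6]},{"delta_pos":[0,0,0],"dr":[0,0,-4]},{"delta_pos":[0,0,0],"dr":[0,0,-2]},{"delta_pos":[0,0,0],"dr":[0,0,0]},{"delta_pos":[0,0,0],"dr":[0,0,0]}]'
```

```text
0.1325 [0.084 0.094]
0.1325 [ 0.084  -0.0937]
0.129 [0.0844 0.096 ]
0.129 [ 0.0844 -0.0957]
t: 8.7
eef_pos: [0.5962, -0.079, 0.1561]
ee_rot: [3.14, 0.001, -0.981]
force: [0.8, 0.4, -4.1]
width: 0.0497
gripper_force: 45.0
t: 9.7
eef_pos: [0.5962, -0.079, 0.156]
ee_rot: [3.14, -0.001, -2.377]
force: [0.4, -0.4, -4.5]
width: 0.0495
gripper_force: 45.0
t: 10.4
eef_pos: [0.5964, -0.079, 0.1564]
ee_rot: [3.141, -0.001, -2.859]
force: [-0.1, 0.2, -4.2]
width: 0.0496
gripper_force: 45.0
```

```bash
python3 -m handwheel '[{"delta_pos":[0,0,-0.2],"dr":[0,0,0]},{"delta_pos":[0,0,-0.3],"dr":[0,0,0]},{"delta_pos":[0,0,-0.4],"dr":[0,0,0]},{"delta_pos":[0,0,-0.4],"dr":[0,0,0]},{"delta_pos":[0,0,-0.2],"dr":[0,0,0]},{"delta_pos":[0,0,-0.2],"dr":[0,0,0]},{"delta_pos":[0,0,-0.2],"dr":[0,0,0]},{"delta_pos":[0,0,-0.2],"dr":[0,0,0]}]'
python3 -m handwheel '[{"delta_pos":[0,0,-0.1],"dr":[0,0,0]},{"delta_pos":[0,0,-0.1],"dr":[0,0,0]},{"delta_pos":[0,0,-0.1],"dr":[0,0,0]},{"delta_pos":[0,0,-0.1],"dr":[0,0,0]},{"delta_pos":[0,0,-0.1],"dr":[0,0,0]},{"delta_pos":[0,0,-0.1],"dr":[0,0,0]}]'
```

```text
t: 11.2
eef_pos: [0.5969, -0.079, 0.0938]
ee_rot: [-3.141, 0.0, -2.86]
force: [0.3, -0.2, -4.9]
width: 0.0496
gripper_force: 45.0
t: 11.8
eef_pos: [0.5966, -0.0796, 0.0764]
ee_rot: [-3.141, -0.0, -2.86]
force: [-3.2, -6.6, 5.4]
width: 0.0495
gripper_force: 45.0
```

```bash
python3 -m handwheel '[{"delta_pos":[-0.02,-0.03,0],"dr":[0,0,0]},{"delta_pos":[0,0,-0.05],"dr":[0,0,0]},{"delta_pos":[0,0,-0.05],"dr":[0,0,0]},{"delta_pos":[0,0,0],"dr":[0,0,0]},{"delta_pos":[0,0,0],"dr":[0,0,0]}]'
```

```text
t: 12.3
eef_pos: [0.5964, -0.0801, 0.0735]
ee_rot: [-3.141, 0.0, -2.86]
force: [-1.2, -3.5, 2.6]
width: 0.0494
gripper_force: 45.0
```

```bash
python3 -m handwheel '[{"delta_pos":[0,0,0],"dr":[0,0,0]},{"delta_pos":[0,0,0],"dr":[0,0,0]},{"delta_pos":[0,0,0],"dr":[0,0,0]},{"delta_pos":[0,0,0],"dr":[0,0,0]},{"delta_pos":[0,0,0],"dr":[0,0,0]},{"delta_pos":[0,0,0],"dr":[0,0,0]}]' -1
python3 -m handwheel '[{"delta_pos":[0,0,0.3],"dr":[0,0,0]},{"delta_pos":[0,0,0.6],"dr":[0,0,0]},{"delta_pos":[0,0,1],"dr":[0,0,0]},{"delta_pos":[0,0,1],"dr":[0,0,0]},{"delta_pos":[0,0,1],"dr":[0,0,0]},{"delta_pos":[0,0,1],"dr":[0,0,0]},{"delta_pos":[0,0,1],"dr":[0,0,0]},{"delta_pos":[0,0,1],"dr":[0,0,0]},{"delta_pos":[0,0,0.5],"dr":[0,0,0]},{"delta_pos":[0,0,0],"dr":[0,0,0]}]'
python3 - <<'E'
from h import *
im=save("wrist","w2");save("side","s2")
print(get_state()["eef_pos"],get_state()["width"])
E
```

```text
t: 12.9
eef_pos: [0.5961, -0.0798, 0.073]
ee_rot: [3.142, -0.0, -2.86]
force: [0.5, 0.3, -0.6]
width: 0.0866
gripper_force: 0.0
t: 13.9
eef_pos: [0.5971, -0.08, 0.2988]
ee_rot: [-3.14, 0.005, -2.86]
force: [-0.3, -0.5, -0.0]
width: 0.0879
gripper_force: 0.0
[ 0.59586641 -0.07980632  0.2954637 ] 0.08743437650649796
```

View pics/w2.png

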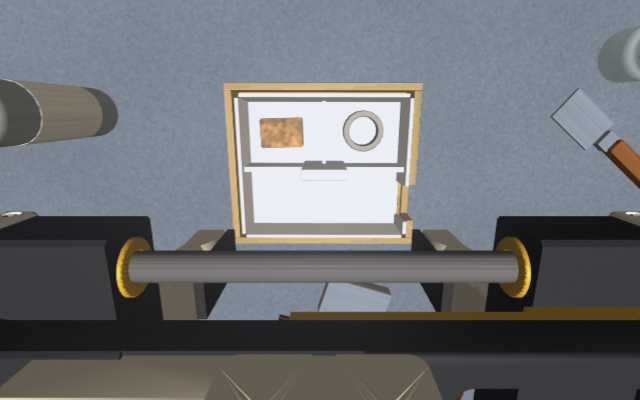

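The insert is home, and its slot at about (405,200) lines up with the caddy's. The tape (363,130) and block (282,132) are in their compartments. Next is the scraper.

```bash
python3 -m handwheel '[{"delta_pos":[-0.26,0.88,0],"dr":[0,0,3.4]},{"delta_pos":[-0.26,0.88,0],"dr":[0,0,3.4]},{"delta_pos":[-0.26,0.88,0],"dr":[0,0,3.4]},{"delta_pos":[-0.26,0.88,0],"dr":[0,0,3.4]},{"delta_pos":[-0.26,0.88,0],"dr":[0,0,3.4]},{"delta_pos":[-0.26,0.88,0],"dr":[0,0,3.4]},{"delta_pos":[-0.26,0.88,0],"dr":[0,0,3.4]}]'
python3 -m handwheel '[{"delta_pos":[-0.26,0.88,0],"dr":[0,0,3.4]},{"delta_pos":[-0.26,0.88,0],"dr":[0,0,3.4]},{"delta_pos":[-0.26,0.88,0],"dr":[0,0,3.4]},{"delta_pos":[-0.26,0.88,0],"dr":[0,0,3.4]},{"delta_pos":[-0.26,0.88,0],"dr":[0,0,3.4]},{"delta_pos":[-0.26,0.88,0],"dr":[0,0,3.4]},{"delta_pos":[-0.26,0.88,0],"dr":[0,0,3.4]},{"delta_pos":[0,0,0],"dr":[0,0,0]},{"delta_pos":[0,0,0],"dr":[0,0,0]}]'
python3 - <<'E'
from h import *
im=save("wrist","w3")
for q,z in {"scraper":0,"scraper_butt":.01,"scraper_edge":.002,"jar":0}.items():
    print(q,[(np.round(m["location"]).astype(int).tolist(),round(m["conf"],2),np.round(at("wrist",m["location"],z),4)[:2].tolist()) for m in mark_of("wrist",q)[:2]])
E
```

```text
t: 14.7
eef_pos: [0.5405, 0.1057, 0.2939]
ee_rot: [3.141, -0.002, -2.442]
force: [-0.0, -0.4, 0.5]
width: 0.088
gripper_force: 0.0
t: 15.6
eef_pos: [0.4863, 0.2899, 0.2939]
ee_rot: [3.141, -0.002, -2.028]
force: [0.3, -1.0, -0.2]
width: 0.0879
gripper_force: 0.0
scraper [([324, 164], 0.79, [0.4856, 0.2897]), ([514, 166], 0.79, [0.2671, 0.4013])]
scraper_butt [([430, 160], 0.98, [0.3633, 0.3431]), ([332, 253], 0.97, [0.5296, 0.4014])]
scraper_edge [([315, 77], 0.92, [0.4486, 0.1899]), ([602, 180], 0.92, [0.1717, 0.469])]
jar [([383, 77], 0.94, [0.3755, 0.2258])]
```

View pics/w3.png

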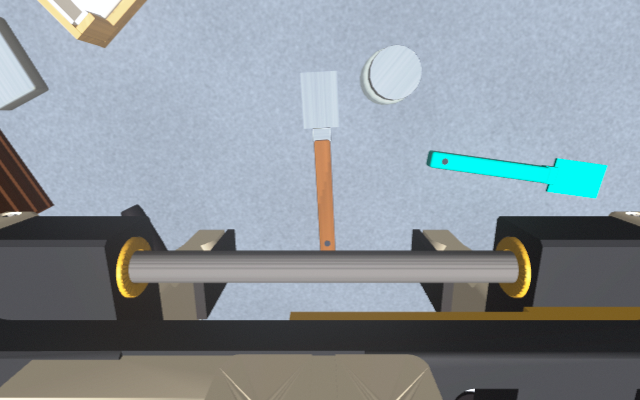

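```bash
python3 - <<'E'
from h import *
im=cv2.imread("pics/w3.png").astype(int)
b,g,r=im[:,:,0],im[:,:,1],im[:,:,2]
pts=[]
for row in range(150,236,5):
    c=np.where((r[row,290:360]-b[row,290:360])>50)[0]+290
    pts.append(at("wrist",((c.min()+c.max())/2,row),.020)[:2]); 
    if row in(150,230): print(row,c.min(),c.max())
pts=np.array(pts)
v=cv2.fitLine(pts.astype(np.float32),cv2.DIST_L2,0,1e-6,1e-6).ravel();print(np.degrees(np.arctan2(v[1],v[0])),v[2:])
d=v[:2]*np.sign(-v[1])
e=at("wrist",(319.5,71),.004)[:2]; c=at("wrist",(321.5,140),.02)[:2]
print("edge",e,"handle front",c)
p0=v[2:]
for n,q,off in(("edge",e,-.115),("front",c,-.035)): print(n,p0+d*((q-p0)@d+off), "perp",(q-p0)@[-d[1],d[0]])
s=get_state();print(s["eef_pos"],s["ee_rot"],np.degrees(s["ee_rot"][2]))
E
```

```text
150 315 329
230 319 333
66.613464 [0.50103843 0.32003006]
edge [0.44133901 0.18625752] handle front [0.47489324 0.25939817]
edge [0.48854321 0.29113669] perp -0.0016963524820031765
front [0.48872213 0.29155041] perp 6.944123622468204e-05
[0.48707671 0.28896375 0.29497875] [ 3.14150632e+00 -2.13685419e-04 -2.03035807e+00] -116.33094842779597
```

```bash
python3 -m handwheel '[{"delta_pos":[0.06,0.06,-1],"dr":[0,0,2.9]},{"delta_pos":[0,0,-1],"dr":[0,0,0]},{"delta_pos":[0,0,-1],"dr":[0,0,0]},{"delta_pos":[0,0,-1],"dr":[0,0,0]},{"delta_pos":[0,0,-1],"dr":[0,0,0]},{"delta_pos":[0,0,-1],"dr":[0,0,0]},{"delta_pos":[0,0,-1],"dr":[0,0,0]},{"delta_pos":[0,0,-0.9],"dr":[0,0,0]},{"delta_pos":[0,0,-0.6],"dr":[0,0,0]},{"delta_pos":[0,0,-0.3],"dr":[0,0,0]}]' -1
python3 -m handwheel '[{"delta_pos":[0,0,-0.15],"dr":[0,0,0]},{"delta_pos":[0,0,0],"dr":[0,0,0]}]'
```

```text
t: 16.85
eef_pos: [0.4883, 0.2903, 0.0294]
ee_rot: [3.141, -0.002, -1.98]
force: [0.4, -0.5, 0.5]
width: 0.0875
gripper_force: 0.0
t: 17.05
eef_pos: [0.489, 0.2914, 0.0267]
ee_rot: [-3.142, -0.0, -1.979]
force: [0.2, 0.1, -0.2]
width: 0.0878
gripper_force: 0.0
```

```bash
python3 -m handwheel '[{"delta_pos":[0,0,0],"dr":[0,0,0]},{"delta_pos":[0,0,0],"dr":[0,0,0]},{"delta_pos":[0,0,0],"dr":[0,0,0]},{"delta_pos":[0,0,0],"dr":[0,0,0]},{"delta_pos":[0,0,0],"dr":[0,0,0]},{"delta_pos":[0,0,0],"dr":[0,0,0]},{"delta_pos":[0,0,0],"dr":[0,0,0]},{"delta_pos":[0,0,0],"dr":[0,0,0]},{"delta_pos":[0,0,0],"dr":[0,0,0]}]' 1 40
python3 -m handwheel '[{"delta_pos":[0,0,0.1],"dr":[0,0,0]},{"delta_pos":[0,0,0.4],"dr":[0,0,0]},{"delta_pos":[0,0,0.8],"dr":[0,0,0]},{"delta_pos":[0,0,1],"dr":[0,0,0]},{"delta_pos":[0,0,1],"dr":[0,0,0]},{"delta_pos":[0,0,1],"dr":[0,0,0]},{"delta_pos":[0,0,0.7],"dr":[0,0,0]},{"delta_pos":[0,0,0],"dr":[0,0,0]}]'
```

```text
t: 17.95
eef_pos: [0.4887, 0.2915, 0.0265]
ee_rot: [3.142, -0.0, -1.979]
force: [-1.4, 0.2, -0.0]
width: 0.0209
gripper_force: 0.6
t: 18.75
eef_pos: [0.4901, 0.2927, 0.1811]
ee_rot: [-3.139, 0.006, -1.978]
force: [0.5, 0.2, -1.4]
width: 0.0193
gripper_force: 40.0
```

```bash
python3 -m handwheel '[{"delta_pos":[0.39,-0.88,0],"dr":[0,0,3.6]},{"delta_pos":[0.39,-0.88,0],"dr":[0,0,3.6]},{"delta_pos":[0.39,-0.88,0],"dr":[0,0,3.6]},{"delta_pos":[0.39,-0.88,0],"dr":[0,0,3.6]},{"delta_pos":[0.39,-0.88,0],"dr":[0,0,3.6]},{"delta_pos":[0.39,-0.88,0],"dr":[0,0,3.6]}]'
python3 -m handwheel '[{"delta_pos":[0.39,-0.88,0],"dr":[0,0,3.6]},{"delta_pos":[0.39,-0.88,0],"dr":[0,0,3.6]},{"delta_pos":[0.39,-0.88,0],"dr":[0,0,3.6]},{"delta_pos":[0.39,-0.88,0],"dr":[0,0,3.6]},{"delta_pos":[0.37,-0.87,0],"dr":[0,0,3.5]},{"delta_pos":[0,0,0],"dr":[0,0,0]},{"delta_pos":[0,0,0],"dr":[0,0,0]}]'  || true
python3 - <<'E'
from h import *
save("wrist","w4");s=get_state();print(s["eef_pos"],np.degrees(s["ee_rot"][2]),s["gripper_force"])
E
```

```text
t: 19.35
eef_pos: [0.5588, 0.1318, 0.1764]
ee_rot: [3.141, -0.0, -1.599]
force: [0.1, 0.2, -1.5]
width: 0.0194
gripper_force: 40.0
t: 20.05
eef_pos: [0.6164, 0.0007, 0.176]
ee_rot: [3.14, 0.0, -1.291]
force: [0.3, 0.1, -1.6]
width: 0.0192
gripper_force: 40.0
[0.61629528 0.0013553  0.17619473] -73.93976280798904 39.999091029167175
```

View pics/w4.png

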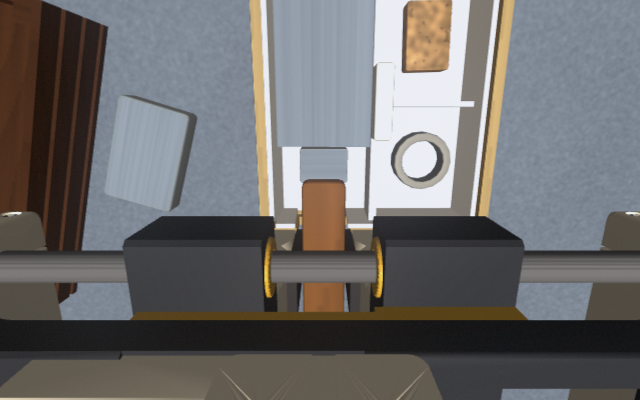

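The scraper is held straight along the trough, with the handle over the slot at about (323,215). The fin and the tape (421,160) are clear. I lower it.

```bash
python3 -m handwheel '[{"delta_pos":[0,0,-0.4],"dr":[0,0,0]},{"delta_pos":[0,0,-0.8],"dr":[0,0,0]},{"delta_pos":[0,0,-0.8],"dr":[0,0,0]},{"delta_pos":[0,0,-0.8],"dr":[0,0,0]},{"delta_pos":[0,0,-0.5],"dr":[0,0,0]},{"delta_pos":[0,0,-0.4],"dr":[0,0,0]},{"delta_pos":[0,0,-0.3],"dr":[0,0,0]},{"delta_pos":[0,0,-0.2],"dr":[0,0,0]},{"delta_pos":[0,0,-0.1],"dr":[0,0,0]},{"delta_pos":[0,0,0],"dr":[0,0,0]}]'
python3 -m handwheel '[{"delta_pos":[0,0,-0.05],"dr":[0,0,0]},{"delta_pos":[0,0,-0.05],"dr":[0,0,0]},{"delta_pos":[0,0,0],"dr":[0,0,0]}]'
```

```text
t: 21.1
eef_pos: [0.6169, 0.0015, 0.0476]
ee_rot: [-3.141, -0.0, -1.289]
force: [-0.3, 0.0, -1.9]
width: 0.0196
gripper_force: 40.0
t: 21.4
eef_pos: [0.6169, 0.0014, 0.0448]
ee_rot: [-3.141, 0.0, -1.289]
force: [-0.4, -0.3, -2.1]
width: 0.0199
gripper_force: 40.0
```

```bash
python3 -m handwheel '[{"delta_pos":[0,0,-0.04],"dr":[0,0,0]},{"delta_pos":[0,0,-0.03],"dr":[0,0,0]},{"delta_pos":[0,0,0],"dr":[0,0,0]}]'
python3 -m handwheel '[{"delta_pos":[0,0,-0.03],"dr":[0,0,0]},{"delta_pos":[0,0,0],"dr":[0,0,0]}]'
```

```text
t: 21.7
eef_pos: [0.6169, 0.0014, 0.0426]
ee_rot: [-3.141, -0.0, -1.289]
force: [0.7, 0.0, 0.3]
width: 0.0195
gripper_force: 40.0
t: 21.9
eef_pos: [0.6169, 0.0014, 0.0426]
ee_rot: [-3.141, -0.0, -1.289]
force: [-3.6, -0.4, 7.8]
width: 0.0197
gripper_force: 40.0
```

```bash
python3 -m handwheel '[{"delta_pos":[0,0,0.02],"dr":[0,0,0]},{"delta_pos":[0,0,0],"dr":[0,0,0]},{"delta_pos":[0,0,0],"dr":[0,0,0]},{"delta_pos":[0,0,0],"dr":[0,0,0]},{"delta_pos":[0,0,0],"dr":[0,0,0]}]' 0.36
python3 -m handwheel '[{"delta_pos":[0,0,0.1],"dr":[0,0,0]},{"delta_pos":[0,0,0.3],"dr":[0,0,0]},{"delta_pos":[0,0,0.6],"dr":[0,0,0]},{"delta_pos":[0,0,1],"dr":[0,0,0]},{"delta_pos":[0,0,1],"dr":[0,0,0]},{"delta_pos":[0,0,1],"dr":[0,0,0]},{"delta_pos":[0,0,1],"dr":[0,0,0]},{"delta_pos":[0,0,1],"dr":[0,0,0]},{"delta_pos":[0,0,0.5],"dr":[0,0,0]},{"delta_pos":[0,0,0],"dr":[0,0,0]}]'
python3 - <<'E'
from h import *
w=save("wrist","w5")
for q,z in {"scraper_edge":.018,"scraper_butt":.026,"insert_slot":.016,"caddy_slot":.016,"tape":.016,"sander":.016}.items():
    a=np.radians(106.1);R=np.array([[np.cos(a),np.sin(a)],[-np.sin(a),np.cos(a)]])
    print(q,[(m["location"],round(m["conf"],2),(R@(at("wrist",m["location"],z)[:2]-[.5965,-.0797])).round(4).tolist()) for m in mark_of("wrist",q)[:2]])
E
```

```text
t: 22.4
eef_pos: [0.6168, 0.0014, 0.042]
ee_rot: [3.141, 0.0, -1.289]
force: [-0.5, 0.4, -0.1]
width: 0.0282
gripper_force: 0.0
t: 23.4
eef_pos: [0.6181, 0.0016, 0.2411]
ee_rot: [-3.136, -0.001, -1.289]
force: [-0.5, 0.1, 0.0]
width: 0.0277
gripper_force: 0.0
scraper_edge [([325.4, 62.3], 0.82, [-0.0405, -0.0407])]
scraper_butt []
insert_slot [([322.2, 197.6], 0.7, [0.0983, -0.0429])]
caddy_slot [([327.3, 202.1], 0.96, [0.1033, -0.0373])]
tape [([403.0, 147.5], 0.92, [0.0435, 0.0424])]
sander [([410.2, 54.9], 0.81, [-0.0477, 0.044])]
```

View pics/w5.png

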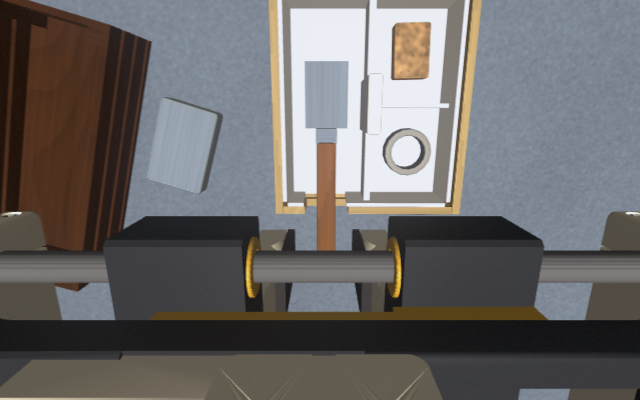

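The scraper lies flat in the trough. Its edge, at (325,62), is at insert x ≈ −40 mm, and the handle passes through both slots at (325,200). The tape and block are in their compartments, and the arm is clear of everything.

```bash
python3 -m handwheel '[{"delta_pos":[0,0,0],"dr":[0,0,0]},{"delta_pos":[0,0,0],"dr":[0,0,0]}]'; python3 -c "from station import job_done;print(job_done())"
```

```text
t: 23.95
eef_pos: [0.6167, 0.0014, 0.2368]
ee_rot: [3.141, -0.0, -1.289]
force: [0.2, 0.0, 0.2]
width: 0.0279
gripper_force: 0.0
the job is handed in; nothing more can be done
None
```

I turned the insert half a turn and set it home, laid the scraper in the trough with its handle out through both slots, and handed the job in at about 24 s; the final pictures look right, but no verdict came back.

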